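# Present the scrolled end of a carved oak moulding over the riser's edge

### The arm

A 7-joint arm with a two-finger parallel gripper is mounted at the origin on the work surface. World frame = base frame: x ahead of the robot, y to its left, z up, the work surface at z = 0. Lengths are in m, angles in rad, forces in N, time in s.
With the tool pointing down it reaches from about 0.4 to 0.875 m from the base axis. Payload 19.3 kg.
Tool frame: the origin (TCP) lies midway between the tips of the shut fingers; the grasp point (between the pads) lies bot.pinch_z behind it (bot.pinch_z is the distance from the TCP to the grasp point, in m); z points along the fingers, y is the line along which they close (so a half turn about z gives the same grasp; the last joint's range is limited). The gripper opens to 85 mm and grips with 20 to 120 N. Pads are 22 mm wide; open, the fingers measure 114 mm over their backs; the gripper's body (76 mm by 85 mm) begins 54 mm behind the grasp point. The pads swing forward as they close: fully open they stand 13 mm farther back than shut.
Start: joints at [-1.348, 0.521, -0.036, 1.599, 0.021, 1.021, -0.113], TCP at [0.18, 0.598, 0.231] pointing down, gripper open.
Joint ranges: [-2.91, 2.91], [-0.3, 2.13], [-1.5, 1.42], [0.17, 2.43], [-1.26, 4.41], [0.16, 1.93], [-2.52, 2.52]. Speed limits (rad/s): [1.89, 1.89, 2.39, 2.39, 3.01, 3.01, 3.01].

### API

Orientations are given as [roll, pitch, yaw] about the fixed x, y, z axes, in that order (R = Rz(yaw) Ry(pitch) Rx(roll)).
In Python, from workcell import readout, grab_frame, camera_info, workorder, bot gives the robot as it stands. The module is installed in compiled form; this text tells all that it offers.
- The arm moves only by the tool drive_tool, never from a script. Its argument "targets" is a list of rows, each an object of numbers: "dx", "dy", "dz": the shift along the tool's x, y, z as a fraction of full scale; "yaw": the turn about the tool's z as a fraction of full scale; "fingers": the closure, from 0 (fully open) to 1 (shut). In form: [{"dx": .., "dy": .., "dz": .., "yaw": .., "fingers": ..}, ...]. A call has 1 to 20 rows; each row shifts and turns the commanded pose from where the row before left it, along the tool's axes as they then stand; what a row does not reach is not made up. Full scale, the value 1, is 0.1 m for a shift and 90 degrees for a turn. A row lasts 1/10 s, in which the tool goes at most 50 mm and 8.59 degrees, less where a joint would pass 70% of its speed; a pose out of reach is approached as far as the arm can. A call with a number of a shift or a turn outside -1 to 1 is refused whole. A call with a gripper value outside its range is refused whole. The fingers move at their own pace and stop on an object; "squeeze" is the grip in N (left out, the last holds). Time passes only in rows, so rows that do not move let the fingers close. It gives the time, the measured TCP pose, the force, the opening and the grip force at its end, in the units of the state.
- readout.observe(): the state, without advancing time (a new reading comes with each control period).
- grab_frame(name): name is "scene" or "top" or "wrist"; returns the picture (400x640x3 uint8, blue, green, red); there is no depth.
- camera_info(name): a dict with "fx", "fy", "cx", "cy" (pixels), "T" (4x4, takes a point from camera to world coordinates); the wrist camera has in their place "hand_eye" (4x4, takes a point from camera to tool coordinates, whose origin is the TCP and whose axes are the flange's). Camera axes: x right, y up, looking along -z (the intrinsics and any distortion apply to the point x, -y, -z); pixel columns grow to the right and rows downward; lengths in m; the calibration is good to about 2 mm. A picture is of the moment at which its call begins: read the wrist's pose just before it. camera_info takes no time and is no camera call.
- workorder.job_done(): hands the job in; it is judged then, once.
The state is a dict: "clock": time; "qpos": joint angles; "qd": joint speeds; "joint_efforts": joint torques, N m; "position": TCP position; "tool_rot": TCP orientation; "force": force on the tool from outside, world axes, zero at the start; "moment": the same for the moment, N m; "grip_width": finger opening in m; "finger_force": force on a finger pad.
Only numpy, scipy, OpenCV 4.12 (cv2) and the standard library are available. Lean on these libraries where they do the work, as an engineer would, in place of code of your own. Each camera call takes 0.05 s, during which the arm holds its last target. There are 200 camera calls.

### The job

A colleague needs to get at the underside of the scrolled end of the old carved oak moulding that lies on the felt-topped riser. First move the amber bottle with the red cap out of its way and stand it upright in the white enamel tray; then, without lifting the moulding off the felt, slide it scroll first straight out, square to the riser's end, until that end edge lies under the blue tape strip. It is scroll-heavy and tips there if let go, so finish while still holding it level on the riser, and leave everything else where it stands.

Things in the scene. Friction and masses are not known exactly. Their poses are not given: they have to be found in the camera images.
- moulding: Loose dark oak moulding on the felt, 300 long (x -150 to 150), 0.26 to 0.42 kg. Origin: underside, mid-length, centre line; z up. x -150 to 86: bar with plain flat sides, 46 wide, 18 high, carved strip 30 wide to 23 high, bead to 28. Scroll at +x: 64 across, centre x 118, 34 high, boss to 44. Centre of mass x +25. Starts within 7 degrees of the riser's axis, scroll to the riser's +x.
- tape (a point): Middle of the bright light-blue tape strip across the moulding, 12 wide along the moulding; the point is on the underside of the moulding, 15 behind (-x of) the moulding's origin. Same axes as the moulding.
- riser: Fixed low plywood riser with a grey felt top, 340 (x) by 180 (y) by 60 high; origin at the centre of its foot, on the table; z up. The moulding is to be slid out over its +x end.
- riser_edge (a point): Middle of the top edge of the riser's +x end (riser x +170, height 60); same axes as the riser; its x points outward.
- bottle: Loose amber glass bottle with a red cap and a paper label, standing on the table off the riser's +x end, in the moulding's way; 95 high, body 48 in diameter up to 58 high, then a shoulder to a cap 36 in diameter from 76 to 95 high; 0.15 kg. Origin at the centre of its underside.
- tray: Fixed white enamel tray with a blue rim, 240 (x) by 170 (y) by 28 high, walls and floor 4 thick; origin at the centre of its underside on the table.
- jar: Loose jar of pale yellow grains with a metal lid, 68 in diameter, 80 high, standing in the tray near the middle line, at either end or between; the bottle fits upright beside it in the longer free part. Origin at the centre of its underside.
- clear_bottle: Loose clear bottle with a blue cap, 72 in diameter, 135 high, beyond the riser. Origin at the centre of its underside.
- black_jar: Loose black jar with a dark blue lid, 92 in diameter, 82 high, beyond the riser. Origin at the centre of its underside.
- brush_pot: Loose beige pot of brushes and scalpels, 68 in diameter, pot 85 high, brushes to about 215 high, beyond the riser. Origin at the centre of its underside.
- eraser: Loose mint-green eraser, 55 x 32 x 20, flat on the table on the robot's side of the riser. Origin at the centre of its underside.
- tweezers: Loose steel tweezers, about 145 long, 4 high, flat on the table on the robot's side of the riser. Origin on the underside near the closed end; x towards the points.

How it is judged:
By the outcome, as a careful person would: the job done as asked, in the order asked, and still so for the second after the job is handed in, while the arm keeps its last pose, push and grip.
It also fails if it takes over 56 s, if anything falls off the work surface, if the arm or the gripper's body presses on something with over 40 N, if the wrist force passes 120 N, or if a joint passes its speed limit or range.

## Working session

There is one attempt and no reset: what is moved stays moved. The work goes in short steps, Python scripts to look and compute and a tool call to move; the robot and the scene stay as the last step left them, time stands still between calls to the robot, and variables do not carry over. Pictures are saved under pics/ and viewed, at most 10 in all, crops included, and the job is handed in when it is done.

Besides the shell and the picture viewer there is one more tool, called after ">>>" as name(argument=value, ...), one argument or row to a line, values as JSON. drive_tool: Moves the arm, as the interface text tells. Shift numbers are shares of 0.1 m and turn numbers shares of 90 degrees, none past 1 either way. Its arguments: {"type":"object","properties":{"targets":{"type":"array","items":{"type":"object","properties":{"dx":{"type":"number","minimum":-1,"maximum":1},"dy":{"type":"number","minimum":-1,"maximum":1},"dz":{"type":"number","minimum":-1,"maximum":1},"yaw":{"type":"number","minimum":-1,"maximum":1},"fingers":{"type":"number"}}}},"squeeze":{"type":"number"}},"required":["targets"]}

```bash
mkdir -p pics; cat > h.py <<'E'
import numpy as np, cv2
from workcell import readout, grab_frame, camera_info, workorder, bot
def snap(n,f):
    im=grab_frame(n); cv2.imwrite('pics/'+f,im); return im
def ray(ci,u,v,T=None):
    T=np.array(ci['T']) if T is None else T
    pt=np.array([[[u,v]]],float)
    d=ci.get('dist',ci.get('distortion'))
    K=np.array([[ci['fx'],0,ci['cx']],[0,ci['fy'],ci['cy']],[0,0,1]])
    x,y=cv2.undistortPoints(pt,K,None if d is None else np.array(d,float))[0,0]
    return T[:3,3],T[:3,:3]@np.array([x,-y,-1])
def onz(ci,u,v,z,T=None):
    o,d=ray(ci,u,v,T); return (o+d*(z-o[2])/d[2])
E
python3 - <<'E'
from h import *
print(readout.observe(),bot.pinch_z)
for n in ('scene','top','wrist'):
    print(n,camera_info(n))
snap('scene','s0.png');snap('top','t0.png')
E
```

```text
{'clock': 0.0, 'qpos': array([-1.34821514,  0.52199251, -0.03631253,  1.59995442,  0.02119678,
        1.02111886, -0.11279792]), 'qd': array([ 0.00025033, -0.00186743,  0.00036793,  0.00038648, -0.00049688,
       -0.0006667 , -0.00053772]), 'joint_efforts': array([ 1.02118647e-03, -9.27103543e+01,  1.98020831e+00, -3.69915175e+01,
        1.78673468e-02,  8.22259724e-03,  5.44870329e-05]), 'position': array([0.1803353 , 0.59808851, 0.23075849]), 'tool_rot': array([-3.14050745e+00,  8.18521797e-05,  2.84878807e+00]), 'force': array([-1.11779316, -0.42398063,  0.28045189]), 'moment': array([-0.00914309, -0.02352479, -0.0302884 ]), 'finger_force': 0.0, 'grip_width': 0.08544651447525936} 0.0187
scene {'fx': 483.70035239105664, 'fy': 483.70035239105664, 'cx': 304.97943645978745, 'cy': 203.49495772324255, 'T': array([[-0.51231151, -0.68611212,  0.51651435,  1.21614861],
       [ 0.85873774, -0.40204221,  0.31769727,  0.31988946],
       [-0.01031538,  0.60631033,  0.79516123,  1.03805637],
       [ 0.        ,  0.        ,  0.        ,  1.        ]])}
top {'fx': 411.78880969868106, 'fy':
[... 183 characters left out ...]
-01,  1.27521093e-03,  1.58819676e-02,
        -7.34944369e-02],
       [ 1.59320930e-02,  6.89221105e-02,  9.97494818e-01,
         1.02464692e+00],
       [ 0.00000000e+00,  0.00000000e+00,  0.00000000e+00,
         1.00000000e+00]])}
wrist {'fx': 276.81558336804085, 'fy': 276.81558336804085, 'cx': 324.7562550443527, 'cy': 197.19959499289425, 'hand_eye': array([[-7.35283115e-04,  9.54764596e-01,  2.97361775e-01,
         7.48657275e-02],
       [ 9.99999702e-01,  7.72200259e-04, -6.68066012e-06,
        -2.12616907e-04],
       [-2.36001297e-04,  2.97361681e-01, -9.54764879e-01,
        -1.41980350e-01],
       [ 0.00000000e+00,  0.00000000e+00,  0.00000000e+00,
         1.00000000e+00]])}
```

View pics/t0.png

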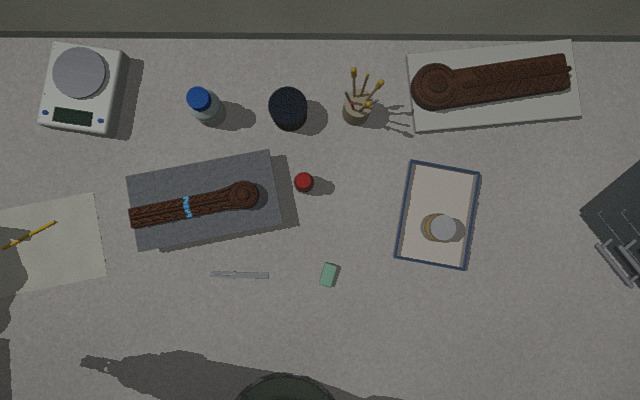

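View pics/s0.png

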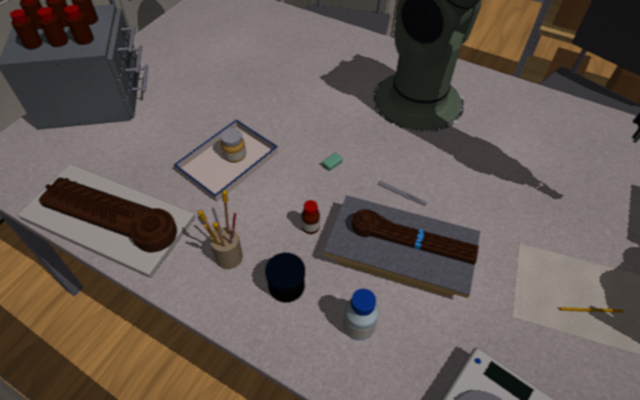

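The top view shows the red cap at (304,182) and the riser with corners near (127,176), (270,151), (282,221) and (139,250). The tape is at (186,207), and the tray is at (438,215) with the jar at (440,228). The riser's +x end faces image right (world -y). The scene view agrees.

```bash
cat > m.py <<'E'
from h import *
def big(m,roi=None,n=1):
    mm=np.zeros_like(m); x0,y0,x1,y1=roi or (0,0,640,400); mm[y0:y1,x0:x1]=m[y0:y1,x0:x1]
    c,_=cv2.findContours(mm,cv2.RETR_EXTERNAL,cv2.CHAIN_APPROX_NONE); return max(c,key=cv2.contourArea)
def cen(c):
    M=cv2.moments(c); return M['m10']/M['m00'],M['m01']/M['m00']
E
python3 - <<'E'
from m import *
t=cv2.imread('pics/t0.png'); s=cv2.imread('pics/s0.png'); ct=camera_info('top'); cs=camera_info('scene')
ht=cv2.cvtColor(t,cv2.COLOR_BGR2HSV); hs=cv2.cvtColor(s,cv2.COLOR_BGR2HSV)
for p in [(150,190),(260,170),(270,210),(100,170),(287,230),(140,230),(290,160),(440,180),(440,260),(440,228),(403,200),(160,210),(186,207)]: print(p,ht[p[1],p[0]])
for p in [(310,208),(310,220),(235,130),(234,150)]: print('s',p,hs[p[1],p[0]])
def red(h): return (((h[...,0]<6)|(h[...,0]>173))&(h[...,1]>170)&(h[...,2]>90)).astype(np.uint8)*255
a=big(red(ht),(285,165,325,200)); b=big(red(hs),(295,195,325,220))
print('cap px',cen(a),cv2.boundingRect(a),cen(b),cv2.boundingRect(b))
(o1,d1),(o2,d2)=ray(ct,*cen(a)),ray(cs,*cen(b))
A=np.c_[d1,-d2]; k=np.linalg.lstsq(A,o2-o1,rcond=None)[0]; print('cap',o1+k[0]*d1,o2+k[1]*d2, 'z95',onz(ct,*cen(a),.093))
tp=cv2.inRange(ht,(85,100,120),(110,255,255)); c=big(tp,(170,190,205,225)); print('tape',cen(c),cv2.boundingRect(c),onz(ct,*cen(c),.083))
rim=cv2.inRange(ht,(100,70,40),(130,255,200)); c=big(rim,(380,150,490,280)); r=cv2.minAreaRect(c); print('rim',r)
print('tray',[onz(ct,*p,.028)[:2].round(4) for p in cv2.boxPoints(r)], onz(ct,*r[0],.028))
cv2.imwrite('pics/z.png',np.hstack([cv2.resize(t[140:260,115:315],None,fx=4,fy=4,interpolation=cv2.INTER_CUBIC)]))
E
```

```text
(150, 190) [86 22 81]
(260, 170) [113  13  81]
(270, 210) [109  22  91]
(100, 170) [ 30   6 122]
(287, 230) [ 25  12 126]
(140, 230) [90 15 85]
(290, 160) [ 30  11 118]
(440, 180) [ 15  18 140]
(440, 260) [ 21  18 143]
(440, 228) [120   2 119]
(403, 200) [109  58  84]
(160, 210) [ 13 170  42]
(186, 207) [101 153 142]
s (310, 208) [  0 247 124]
s (310, 220) [  8 242  58]
s (235, 130) [137  14 124]
s (234, 150) [ 19 169 121]
cap px (302.76666666666665, 179.90777777777777) (296, 173, 15, 15) (310.48936170212767, 205.9255319148936) (305, 201, 12, 11)
cap [ 0.60198434 -0.04533798  0.09123013] [ 0.60067617 -0.04293385  0.09115924] z95 [ 0.60179031 -0.04539137  0.093     ]
tape (186.50297619047618, 206.19345238095235) (183, 196, 9, 21) [0.54221947 0.21926126 0.083     ]
rim ((437.0274963378906, 214.59173583984375), (72.04896545410156, 100.36309814453125), 9.865806579589844)
tray [array([ 0.4206, -0.2611]), array([ 0.661 , -0.3062]), array([ 0.6309, -0.4804]), array([ 0.3909, -0.4323])] [ 0.52483046 -0.36975073  0.028     ]
```

View pics/z.png

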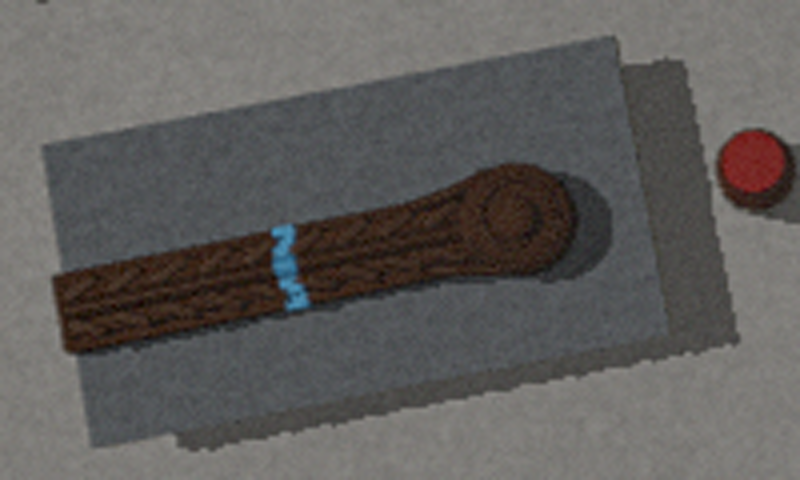

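The crop shows the felt corners at about (44,145), (617,38), (667,332) and (93,447). The tape is at about (288,268), and the darker band on the right is shadow.

```bash
python3 - <<'E'
from m import *
t=cv2.imread('pics/t0.png'); ct=camera_info('top')
g=cv2.GaussianBlur(t,(5,5),0).astype(int); h=cv2.cvtColor(t,cv2.COLOR_BGR2HSV)
br=cv2.inRange(cv2.GaussianBlur(h,(3,3),0),(0,90,15),(25,255,95)); tp=cv2.inRange(h,(85,100,120),(110,255,255))
fe=(((g[...,0]-g[...,2])>4)*255).astype(np.uint8)|br|tp
fe=cv2.morphologyEx(fe,cv2.MORPH_OPEN,np.ones((5,5)))
c=big(fe,(115,140,293,262)); hl=cv2.convexHull(c); ap=cv2.approxPolyDP(hl,5,True)[:,0]; print('hull',ap.tolist())
# fit edge lines in px: right edge, top, bottom
W=np.array([onz(ct,*p,.06)[:2] for p in c[:,0]])
m=cv2.minAreaRect(W.astype(np.float32)); print('riser rect',m)
C=[np.array(x) for x in ap]
def fit(a,b):
    P=c[:,0].astype(float); d=(b-a)/np.linalg.norm(b-a); q=P-a; s=q@d; e=abs(q[:,0]*d[1]-q[:,1]*d[0])
    k=(e<3)&(s>8)&(s<np.linalg.norm(b-a)-8); X=np.array([onz(ct,*p,.06)[:2] for p in P[k]])
    l=cv2.fitLine(X.astype(np.float32),cv2.DIST_HUBER,0,.001,.001).ravel(); return l
cor=[np.array(p,float)/4+[115,140] for p in [(44,145),(617,38),(667,332),(93,447)]]
print('corners',[onz(ct,*p,.06)[:2].round(4) for p in cor])
for i in range(4):
    l=fit(cor[i],cor[(i+1)%4]); print(i,l,np.degrees(np.arctan2(l[1],l[0])))
# moulding
b=cv2.morphologyEx(br|tp,cv2.MORPH_CLOSE,np.ones((5,5))); c=big(b,(115,160,268,235)); print('mould bbox',cv2.boundingRect(c))
mask=np.zeros(b.shape,np.uint8); cv2.drawContours(mask,[c],-1,255,-1)
P=np.array([onz(ct,x+0.0,y,.06+.018)[:2] for y,x in zip(*np.nonzero(mask))])
u=np.array([np.sin(np.radians(9.9)),-np.cos(np.radians(9.9))]) # approx axis
for it in range(3):
    n=np.array([-u[1],u[0]]); s=P@u; v=P@n; s0=s.min()
    X=[];Y=[];Wd=[]
    for a in np.arange(s0+.008,s0+.19,.006):
        k=(s>=a)&(s<a+.006); X.append(a+.003);Y.append((v[k].max()+v[k].min())/2);Wd.append(np.ptp(v[k]))
    f=np.polyfit(X,Y,1); u=u+f[0]*n; u/=np.linalg.norm(u)
n=np.array([-u[1],u[0]]); s=P@u
print('axis',u,np.degrees(np.arctan2(u[1],u[0])),'width',np.mean(Wd),'len',np.ptp(s),'smin',s.min(),'offset n',np.polyval(f,np.mean(X)))
tc=cen(big(tp,(170,190,205,225))); T=onz(ct,*tc,.083)[:2]; print('tape s,n',T@u,T@n, 'back end->tape',T@u-s.min())
back=s.min(); print('tape pt from back',u*(back+.135)+n*(T@n))
j=cv2.HoughCircles(cv2.cvtColor(t[205:255,415:470],cv2.COLOR_BGR2GRAY),cv2.HOUGH_GRADIENT,1,30,param1=60,param2=12,minRadius=8,maxRadius=20); print('jar',j)
if j is not None: print([onz(ct,415+q[0],205+q[1],.08) for q in j[0][:2]])
E
```

```text
hull [[267, 164], [268, 180], [245, 206], [197, 229], [130, 220], [128, 177], [232, 157]]
riser rect ((0.5684661865234375, 0.19665923714637756), (0.15201476216316223, 0.3359670042991638), 10.936897277832031)
corners [array([0.6132, 0.3688]), array([0.6775, 0.035 ]), array([0.5042, 0.0043]), array([0.4378, 0.3349])]
0 [ 0.19270347 -0.981257    0.63919765  0.21924889] -78.8894Traceback (most recent call last):
  File "<stdin>", line 19, in <module>
  File "<stdin>", line 15, in fit
cv2.error: OpenCV(4.12.0) /io/opencv/modules/imgproc/src/linefit.cpp:618: error: (-215:Assertion failed) npoints2 >= 0 || npoints3 >= 0 in function 'fitLine'
```

```bash
cat > e.py <<'E'
from m import *
t=cv2.imread('pics/t0.png'); ct=camera_info('top')
h=cv2.cvtColor(t,cv2.COLOR_BGR2HSV)
g=cv2.GaussianBlur(t,(3,3),0).astype(float); bm=g[...,0]-g[...,2]; gr=cv2.cvtColor(t,cv2.COLOR_BGR2GRAY).astype(float)
cor=[np.array(p,float)/4+[115,140] for p in [(44,145),(617,38),(667,332),(93,447)]]
from scipy.ndimage import map_coordinates as mc
for i in range(4):
    a,b=cor[i],cor[(i+1)%4]; d=(b-a)/np.linalg.norm(b-a); n=np.array([-d[1],d[0]]) # inward?
    L=np.linalg.norm(b-a); ss=np.linspace(.08*L,.92*L,40); off=np.arange(-6,6.01,.25)
    G=np.array([[mc(bm,[[ (a+d*s+n*o)[1]],[(a+d*s+n*o)[0]]],order=1)[0] for o in off] for s in ss])
    # smooth along the edge, then step location = steepest change
    G=cv2.blur(G.astype(np.float32),(5,9)); D=np.abs(np.diff(G,axis=1)); 
    w=D*(D>.5*D.max(1,keepdims=True)); o=(w*(off[:-1]+.125)).sum(1)/w.sum(1)
    X=np.array([onz(ct,*(a+d*s+n*q),.06)[:2] for s,q in zip(ss,o)])
    l=cv2.fitLine(X.astype(np.float32),cv2.DIST_HUBER,0,.001,.001).ravel()
    print(i,l.round(4),np.degrees(np.arctan2(l[1],l[0])).round(2),'off',np.median(o).round(2),o.std().round(2))
br=cv2.inRange(cv2.GaussianBlur(h,(3,3),0),(0,90,15),(25,255,95)); tp=cv2.inRange(h,(85,100,120),(110,255,255))
b=cv2.morphologyEx(br|tp,cv2.MORPH_CLOSE,np.ones((5,5))); c=big(b,(115,160,268,235)); print('mould bbox',cv2.boundingRect(c))
mask=np.zeros(b.shape,np.uint8); cv2.drawContours(mask,[c],-1,255,-1)
P=np.array([onz(ct,x,y,.06+.018)[:2] for y,x in zip(*np.nonzero(mask))])
u=np.array([np.sin(np.radians(10)),-np.cos(np.radians(10))])
for it in range(3):
    n=np.array([-u[1],u[0]]); s=P@u; v=P@n; s0=s.min()
    X=[];Y=[];Wd=[]
    for a in np.arange(s0+.008,s0+.19,.006):
        k=(s>=a)&(s<a+.006); X.append(a+.003);Y.append((v[k].max()+v[k].min())/2);Wd.append(np.ptp(v[k]))
    f=np.polyfit(X,Y,1); u=u+f[0]*n; u/=np.linalg.norm(u)
n=np.array([-u[1],u[0]]); s=P@u
print('axis',u,np.degrees(np.arctan2(u[1],u[0])),'width',np.mean(Wd),'len',np.ptp(s),'n',np.mean(Y))
tc=cen(big(tp,(170,190,205,225))); T=onz(ct,*tc,.083)[:2]; print('tape',T,T@n,'from back',T@u-s.min())
j=cv2.HoughCircles(cv2.cvtColor(t[205:255,415:470],cv2.COLOR_BGR2GRAY),cv2.HOUGH_GRADIENT,1,30,param1=60,param2=12,minRadius=8,maxRadius=20); print('jar',j)
if j is not None: print([onz(ct,415+q[0],205+q[1],.08) for q in j[0][:2]])
E
python3 e.py
```

```text
0 [ 0.1944 -0.9809  0.648   0.2009] -78.79 off -1.02 0.2
1 [0.9812 0.1928 0.5842 0.0196] 11.12 off 0.48 0.36
2 [ 0.1945 -0.9809  0.4693  0.1781] -78.78 off 0.01 0.16
3 [0.9837 0.1796 0.5129 0.3528] 10.35 off -0.98 1.19
mould bbox (129, 182, 129, 46)
axis [ 0.20364463 -0.97904487] -78.24983172284108 width 0.04159019521326704 len 0.2957914030120288 n 0.5750884220652623
tape [0.54221947 0.21926126] 0.5755085677457333 from back 0.1328828335660317
jar [[[28.5 22.5 12.5]]]
[array([ 0.49387237, -0.36867029,  0.08      ])]
```

```bash
cat > go.py <<'E'
import sys
from m import *
from scipy.spatial.transform import Rotation as R
o=readout.observe(); x,y,z,yaw=map(float,sys.argv[1:5])
r,p,w=o['tool_rot']; dw=(yaw-np.degrees(w)+180)%360-180
M=R.from_euler('xyz',[r,p,np.radians(yaw)]).as_matrix()
print('t',o['clock'],'pos',o['position'].round(4),'rpy',np.degrees(o['tool_rot']).round(2),'F',o['force'].round(1),'q7',o['qpos'][6].round(2),'w',o['grip_width'].round(4))
print('yaw total',round(-dw/90,4),'then tool-frame total (shares)',(M.T@(np.array([x,y,z])-o['position'])/.1).round(3))
E
python3 go.py .602 -.0445 .16 101.1
```

```text
Traceback (most recent call last):
  File "go.py", line 7, in <module>
    print('t',o['clock'],'pos',o['position'].round(4),'rpy',np.degrees(o['tool_rot']).round(2),'F',o['force'].round(1),'q7',o['qpos'][6].round(2),'w',o['grip_width'].round(4))
                                                                                                                                                      ^^^^^^^^^^^^^^^^^^^^^
AttributeError: 'float' object has no attribute 'round'
```

```bash
sed -i "s/o\['grip_width'\].round(4)/round(o['grip_width'],4)/" go.py; python3 go.py .602 -.0445 .16 101.1
```

```text
t 0.1 pos [0.1803 0.5981 0.2308] rpy [-179.94    0.    163.22] F [-0.1 -0.1  0.4] q7 -0.11 w 0.0854
yaw total 0.6903 then tool-frame total (shares) [-7.118  2.901  0.706]
```

>>> drive_tool(
  targets=[
    {"yaw": 0.069, "fingers": 0},
    {"yaw": 0.069},
    {"yaw": 0.069},
    {"yaw": 0.069},
    {"yaw": 0.069},
    {"yaw": 0.069},
    {"yaw": 0.069},
    {"yaw": 0.069},
    {"yaw": 0.069},
    {"yaw": 0.069},
  ],
)

```text
invalid input
```

```bash
python3 go.py .602 -.0445 .16 101.1
```

```text
t 0.1 pos [0.1803 0.5981 0.2308] rpy [-179.94    0.    163.22] F [-0.1 -0.1  0.4] q7 -0.11 w 0.0854
yaw total 0.6903 then tool-frame total (shares) [-7.118  2.901  0.706]
```

>>> drive_tool(
  targets=[
    {"dx": 0, "dy": 0, "dz": 0, "yaw": 0.069, "fingers": 0},
    {"dx": 0, "dy": 0, "dz": 0, "yaw": 0.069, "fingers": 0},
    {"dx": 0, "dy": 0, "dz": 0, "yaw": 0.069, "fingers": 0},
    {"dx": 0, "dy": 0, "dz": 0, "yaw": 0.069, "fingers": 0},
    {"dx": 0, "dy": 0, "dz": 0, "yaw": 0.069, "fingers": 0},
    {"dx": 0, "dy": 0, "dz": 0, "yaw": 0.069, "fingers": 0},
    {"dx": 0, "dy": 0, "dz": 0, "yaw": 0.069, "fingers": 0},
    {"dx": 0, "dy": 0, "dz": 0, "yaw": 0.069, "fingers": 0},
    {"dx": 0, "dy": 0, "dz": 0, "yaw": 0.069, "fingers": 0},
    {"dx": 0, "dy": 0, "dz": 0, "yaw": 0.069, "fingers": 0},
  ],
)

```text
clock: 1.1
position: [0.1803, 0.5982, 0.231]
tool_rot: [-3.141, 0.001, 1.76]
force: [-0.0, -0.5, 0.5]
grip_width: 0.0851
finger_force: 0.0
```

>>> drive_tool(
  targets=[
    {"dx": -0.3, "dy": 0.12, "dz": 0, "yaw": 0, "fingers": 0},
    {"dx": -0.36, "dy": 0.15, "dz": 0, "yaw": 0, "fingers": 0},
    {"dx": -0.36, "dy": 0.15, "dz": 0, "yaw": 0, "fingers": 0},
    {"dx": -0.36, "dy": 0.15, "dz": 0, "yaw": 0, "fingers": 0},
    {"dx": -0.36, "dy": 0.15, "dz": 0, "yaw": 0, "fingers": 0},
    {"dx": -0.36, "dy": 0.15, "dz": 0, "yaw": 0, "fingers": 0},
    {"dx": -0.36, "dy": 0.15, "dz": 0, "yaw": 0, "fingers": 0},
    {"dx": -0.36, "dy": 0.15, "dz": 0, "yaw": 0, "fingers": 0},
    {"dx": -0.36, "dy": 0.15, "dz": 0, "yaw": 0, "fingers": 0},
    {"dx": -0.36, "dy": 0.15, "dz": 0, "yaw": 0, "fingers": 0},
    {"dx": -0.36, "dy": 0.15, "dz": 0, "yaw": 0, "fingers": 0},
    {"dx": -0.36, "dy": 0.15, "dz": 0, "yaw": 0, "fingers": 0},
    {"dx": -0.36, "dy": 0.15, "dz": 0, "yaw": 0, "fingers": 0},
    {"dx": -0.36, "dy": 0.15, "dz": 0, "yaw": 0, "fingers": 0},
    {"dx": -0.36, "dy": 0.15, "dz": 0, "yaw": 0, "fingers": 0},
    {"dx": -0.36, "dy": 0.15, "dz": 0, "yaw": 0, "fingers": 0},
    {"dx": -0.36, "dy": 0.15, "dz": 0, "yaw": 0, "fingers": 0},
    {"dx": -0.36, "dy": 0.15, "dz": 0, "yaw": 0, "fingers": 0},
    {"dx": -0.3, "dy": 0.1, "dz": 0, "yaw": 0, "fingers": 0},
    {"dx": -0.2, "dy": 0.1, "dz": 0, "yaw": 0, "fingers": 0},
  ],
)

```text
clock: 3.1
position: [0.5959, -0.0278, 0.231]
tool_rot: [-3.141, 0.001, 1.763]
force: [-0.7, -0.7, 0.1]
grip_width: 0.0854
finger_force: 0.0
```

```bash
python3 go.py .602 -.0445 .16 101.1
```

```text
t 3.1 pos [ 0.5959 -0.0278  0.231 ] rpy [-1.7997e+02  3.0000e-02  1.0101e+02] F [-0.7 -0.7  0.1] q7 0.35 w 0.0854
yaw total -0.001 then tool-frame total (shares) [-0.175  0.028  0.71 ]
```

```bash
cat >> m.py <<'E'
from scipy.spatial.transform import Rotation as R
def wrist(f):
    o=readout.observe(); im=snap('wrist',f); ci=camera_info('wrist')
    T=np.eye(4); T[:3,:3]=R.from_euler('xyz',o['tool_rot']).as_matrix(); T[:3,3]=o['position']
    return im,ci,T@np.array(ci['hand_eye'])
E
python3 - <<'E'
from m import *
im,ci,T=wrist('w1.png'); h=cv2.cvtColor(im,cv2.COLOR_BGR2HSV)
m=(((h[...,0]<6)|(h[...,0]>173))&(h[...,1]>170)&(h[...,2]>90)).astype(np.uint8)*255
c=big(m); print(cv2.boundingRect(c),cv2.minEnclosingCircle(c),onz(ci,*cen(c),.095,T), onz(ci,*cv2.minEnclosingCircle(c)[0],.095,T))
E
```

```text
(310, 184, 34, 34) ((326.73468017578125, 200.79591369628906), 17.01719856262207) [ 0.60135103 -0.04212434  0.095     ] [ 0.60164791 -0.04227045  0.095     ]
```

View pics/w1.png

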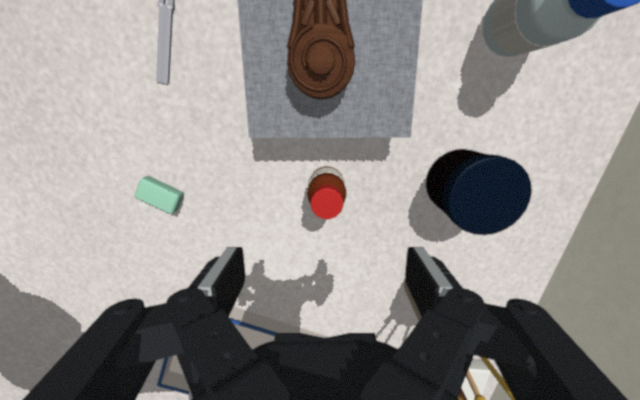

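The wrist view shows the cap at (327,201). It gives the bottle at (0.602,-0.042), which agrees with the fixed cameras, and there is clear space around it.

```bash
python3 go.py .602 -.0433 .027 101.1
```

```text
t 3.15 pos [ 0.5973 -0.0302  0.2311] rpy [1.8000e+02 1.2000e-01 1.0091e+02] F [-3.5 -2.7 -1.7] q7 0.35 w 0.0854
yaw total -0.0021 then tool-frame total (shares) [-0.134  0.021  2.041]
```

>>> drive_tool(
  targets=[
    {"dx": -0.1, "dy": 0.02, "dz": 0.1, "yaw": 0, "fingers": 0},
    {"dx": 0, "dy": 0, "dz": 0.25, "yaw": 0, "fingers": 0},
    {"dx": 0, "dy": 0, "dz": 0.3, "yaw": 0, "fingers": 0},
    {"dx": 0, "dy": 0, "dz": 0.2, "yaw": 0, "fingers": 0},
    {"dx": 0, "dy": 0, "dz": 0, "yaw": 0, "fingers": 0},
    {"dx": 0, "dy": 0, "dz": 0, "yaw": 0, "fingers": 0},
    {"dx": 0, "dy": 0, "dz": 0, "yaw": 0, "fingers": 0},
  ],
)

```text
clock: 3.85
position: [0.5999, -0.0346, 0.1473]
tool_rot: [3.14, 0.0, 1.765]
force: [0.7, -0.1, 0.2]
grip_width: 0.0856
finger_force: 0.0
```

```bash
python3 go.py .602 -.0433 .027 101.1
```

```text
t 3.85 pos [ 0.5999 -0.0346  0.1473] rpy [1.7992e+02 1.0000e-02 1.0114e+02] F [ 0.7 -0.1  0.2] q7 0.4 w 0.0856
yaw total 0.0004 then tool-frame total (shares) [-0.089  0.002  1.203]
```

>>> drive_tool(
  targets=[
    {"dx": -0.09, "dy": 0, "dz": 0, "yaw": 0, "fingers": 0},
    {"dx": 0, "dy": 0, "dz": 0, "yaw": 0, "fingers": 0},
    {"dx": 0, "dy": 0, "dz": 0.1, "yaw": 0, "fingers": 0},
    {"dx": 0, "dy": 0, "dz": 0.2, "yaw": 0, "fingers": 0},
    {"dx": 0, "dy": 0, "dz": 0.2, "yaw": 0, "fingers": 0},
    {"dx": 0, "dy": 0, "dz": 0.2, "yaw": 0, "fingers": 0},
    {"dx": 0, "dy": 0, "dz": 0.2, "yaw": 0, "fingers": 0},
    {"dx": 0, "dy": 0, "dz": 0.2, "yaw": 0, "fingers": 0},
    {"dx": 0, "dy": 0, "dz": 0.1, "yaw": 0, "fingers": 0},
    {"dx": 0, "dy": 0, "dz": 0, "yaw": 0, "fingers": 0},
    {"dx": 0, "dy": 0, "dz": 0, "yaw": 0, "fingers": 0},
    {"dx": 0, "dy": 0, "dz": 0, "yaw": 0, "fingers": 0},
  ],
)

```text
clock: 5.05
position: [0.6017, -0.0436, 0.0272]
tool_rot: [3.14, 0.0, 1.765]
force: [0.9, -0.1, 0.4]
grip_width: 0.0858
finger_force: 0.0
```

>>> drive_tool(
  targets=[
    {"dx": 0, "dy": 0, "dz": 0, "yaw": 0, "fingers": 1},
    {"dx": 0, "dy": 0, "dz": 0, "yaw": 0, "fingers": 1},
    {"dx": 0, "dy": 0, "dz": 0, "yaw": 0, "fingers": 1},
    {"dx": 0, "dy": 0, "dz": 0, "yaw": 0, "fingers": 1},
    {"dx": 0, "dy": 0, "dz": 0, "yaw": 0, "fingers": 1},
    {"dx": 0, "dy": 0, "dz": 0, "yaw": 0, "fingers": 1},
    {"dx": 0, "dy": 0, "dz": 0, "yaw": 0, "fingers": 1},
    {"dx": 0, "dy": 0, "dz": 0, "yaw": 0, "fingers": 1},
  ],
  squeeze=40,
)

```text
clock: 5.85
position: [0.6013, -0.0435, 0.0269]
tool_rot: [3.141, -0.0, 1.765]
force: [-3.7, 0.1, 9.7]
grip_width: 0.0471
finger_force: 39.9
```

```bash
python3 go.py .585 -.382 .16 -10.6; python3 -c "
from m import *
c=np.array([.5257,-.370]);u=np.array([.983,-.184]);print(c+u*.062)"
```

```text
t 5.85 pos [ 0.6013 -0.0435  0.0269] rpy [ 1.7997e+02 -1.0000e-02  1.0112e+02] F [-3.7  0.1  9.7] q7 0.47 w 0.0471
yaw total 1.2413 then tool-frame total (shares) [ 0.462  3.358 -1.329]
[ 0.586646 -0.381408]
```

>>> drive_tool(
  targets=[
    {"dx": 0, "dy": 0, "dz": -0.1, "yaw": 0, "fingers": 1},
    {"dx": 0, "dy": 0, "dz": -0.2, "yaw": 0, "fingers": 1},
    {"dx": 0, "dy": 0, "dz": -0.3, "yaw": 0, "fingers": 1},
    {"dx": 0, "dy": 0, "dz": -0.3, "yaw": 0, "fingers": 1},
    {"dx": 0, "dy": 0, "dz": -0.1, "yaw": 0, "fingers": 1},
    {"dx": 0, "dy": 0, "dz": 0, "yaw": 0.08, "fingers": 1},
    {"dx": 0, "dy": 0, "dz": 0, "yaw": 0.08, "fingers": 1},
    {"dx": 0, "dy": 0, "dz": 0, "yaw": 0.09, "fingers": 1},
    {"dx": 0, "dy": 0, "dz": 0, "yaw": 0.09, "fingers": 1},
    {"dx": 0, "dy": 0, "dz": 0, "yaw": 0.09, "fingers": 1},
    {"dx": 0, "dy": 0, "dz": 0, "yaw": 0.09, "fingers": 1},
    {"dx": 0, "dy": 0, "dz": 0, "yaw": 0.09, "fingers": 1},
    {"dx": 0, "dy": 0, "dz": 0, "yaw": 0.09, "fingers": 1},
    {"dx": 0, "dy": 0, "dz": 0, "yaw": 0.09, "fingers": 1},
    {"dx": 0, "dy": 0, "dz": 0, "yaw": 0.09, "fingers": 1},
    {"dx": 0, "dy": 0, "dz": 0, "yaw": 0.09, "fingers": 1},
    {"dx": 0, "dy": 0, "dz": 0, "yaw": 0.09, "fingers": 1},
    {"dx": 0, "dy": 0, "dz": 0, "yaw": 0.09, "fingers": 1},
    {"dx": 0, "dy": 0, "dz": 0, "yaw": 0.09, "fingers": 1},
    {"dx": 0, "dy": 0, "dz": 0, "yaw": 0, "fingers": 1},
  ],
)

```text
clock: 7.85
position: [0.6008, -0.0433, 0.1258]
tool_rot: [3.141, 0.001, -0.185]
force: [0.2, 0.8, -1.9]
grip_width: 0.0468
finger_force: 41.5
```

```bash
python3 go.py .5866 -.3814 .12 -10.6
```

```text
t 7.85 pos [ 0.6008 -0.0433  0.1258] rpy [ 1.7995e+02  5.0000e-02 -1.0610e+01] F [ 0.2  0.8 -1.9] q7 -1.12 w 0.0468
yaw total -0.0001 then tool-frame total (shares) [0.482 3.35  0.06 ]
```

>>> drive_tool(
  targets=[
    {"dx": 0.02, "dy": 0.15, "dz": 0, "yaw": 0, "fingers": 1},
    {"dx": 0.05, "dy": 0.3, "dz": 0, "yaw": 0, "fingers": 1},
    {"dx": 0.05, "dy": 0.35, "dz": 0, "yaw": 0, "fingers": 1},
    {"dx": 0.05, "dy": 0.35, "dz": 0, "yaw": 0, "fingers": 1},
    {"dx": 0.05, "dy": 0.35, "dz": 0, "yaw": 0, "fingers": 1},
    {"dx": 0.05, "dy": 0.35, "dz": 0, "yaw": 0, "fingers": 1},
    {"dx": 0.05, "dy": 0.35, "dz": 0, "yaw": 0, "fingers": 1},
    {"dx": 0.05, "dy": 0.35, "dz": 0, "yaw": 0, "fingers": 1},
    {"dx": 0.05, "dy": 0.35, "dz": 0, "yaw": 0, "fingers": 1},
    {"dx": 0.05, "dy": 0.3, "dz": 0, "yaw": 0, "fingers": 1},
    {"dx": 0.01, "dy": 0.15, "dz": 0, "yaw": 0, "fingers": 1},
    {"dx": 0, "dy": 0, "dz": 0, "yaw": 0, "fingers": 1},
    {"dx": 0, "dy": 0, "dz": 0, "yaw": 0, "fingers": 1},
    {"dx": 0, "dy": 0, "dz": 0, "yaw": 0, "fingers": 1},
    {"dx": 0, "dy": 0, "dz": 0, "yaw": 0, "fingers": 1},
  ],
)

```text
clock: 9.35
position: [0.5879, -0.3805, 0.1263]
tool_rot: [-3.141, -0.0, -0.181]
force: [0.4, -0.1, -1.6]
grip_width: 0.0468
finger_force: 41.5
```

```bash
python3 go.py .5866 -.3814 .0309 -10.6; python3 -c "
from m import *
snap('scene','s1.png')
a=cv2.imread('pics/s1.png')[90:290,100:340]; cv2.imwrite('pics/s1c.png',cv2.resize(a,None,fx=3,fy=3))"
```

```text
t 9.35 pos [ 0.5879 -0.3805  0.1263] rpy [-179.97   -0.    -10.36] F [ 0.4 -0.1 -1.6] q7 -0.72 w 0.0468
yaw total 0.0026 then tool-frame total (shares) [-0.011  0.012  0.954]
```

View pics/s1c.png

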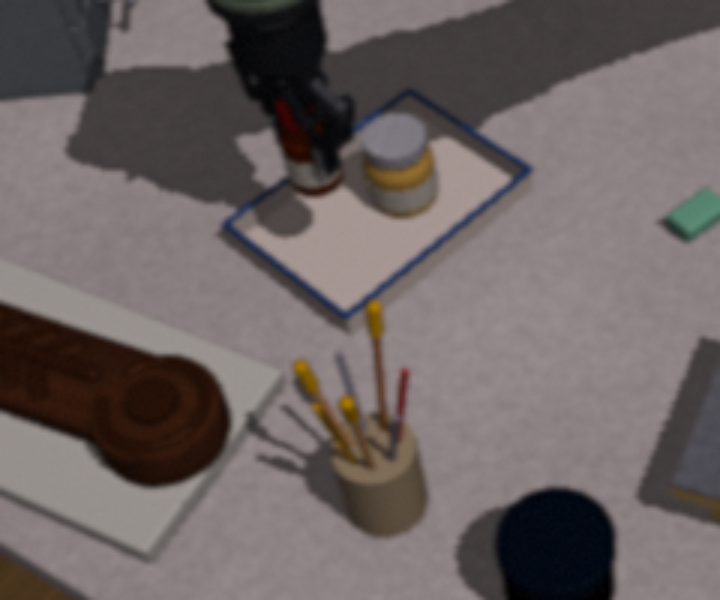

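The scene crop shows the bottle held upright at about (315,175), above the free part of the tray and clear of the jar at (400,165).

>>> drive_tool(
  targets=[
    {"dx": 0, "dy": 0, "dz": 0.1, "yaw": 0, "fingers": 1},
    {"dx": 0, "dy": 0, "dz": 0.2, "yaw": 0, "fingers": 1},
    {"dx": 0, "dy": 0, "dz": 0.2, "yaw": 0, "fingers": 1},
    {"dx": 0, "dy": 0, "dz": 0.2, "yaw": 0, "fingers": 1},
    {"dx": 0, "dy": 0, "dz": 0.1, "yaw": 0, "fingers": 1},
    {"dx": 0, "dy": 0, "dz": 0.05, "yaw": 0, "fingers": 1},
    {"dx": 0, "dy": 0, "dz": 0.05, "yaw": 0, "fingers": 1},
    {"dx": 0, "dy": 0, "dz": 0.03, "yaw": 0, "fingers": 1},
    {"dx": 0, "dy": 0, "dz": 0, "yaw": 0, "fingers": 1},
    {"dx": 0, "dy": 0, "dz": 0, "yaw": 0, "fingers": 1},
    {"dx": 0, "dy": 0, "dz": 0.02, "yaw": 0, "fingers": 1},
    {"dx": 0, "dy": 0, "dz": 0, "yaw": 0, "fingers": 1},
    {"dx": 0, "dy": 0, "dz": 0, "yaw": 0, "fingers": 1},
  ],
)

```text
clock: 10.7
position: [0.5875, -0.3817, 0.0314]
tool_rot: [3.142, -0.0, -0.183]
force: [-0.1, -0.3, -2.2]
grip_width: 0.047
finger_force: 41.5
```

>>> drive_tool(
  targets=[
    {"dx": 0, "dy": 0, "dz": 0.01, "yaw": 0, "fingers": 1},
    {"dx": 0, "dy": 0, "dz": 0, "yaw": 0, "fingers": 1},
    {"dx": 0, "dy": 0, "dz": 0, "yaw": 0, "fingers": 1},
  ],
)

```text
clock: 11.0
position: [0.5876, -0.3817, 0.031]
tool_rot: [-3.142, -0.001, -0.183]
force: [-1.5, 2.6, 8.5]
grip_width: 0.0468
finger_force: 42.4
```

Contact (8.5 N). Release and go up.

>>> drive_tool(
  targets=[
    {"dx": 0, "dy": 0, "dz": 0, "yaw": 0, "fingers": 0.5},
    {"dx": 0, "dy": 0, "dz": 0, "yaw": 0, "fingers": 0.3},
    {"dx": 0, "dy": 0, "dz": 0, "yaw": 0, "fingers": 0},
    {"dx": 0, "dy": 0, "dz": 0, "yaw": 0, "fingers": 0},
    {"dx": 0, "dy": 0, "dz": 0, "yaw": 0, "fingers": 0},
    {"dx": 0, "dy": 0, "dz": -0.1, "yaw": 0, "fingers": 0},
    {"dx": 0, "dy": 0, "dz": -0.2, "yaw": 0, "fingers": 0},
    {"dx": 0, "dy": 0, "dz": -0.3, "yaw": 0, "fingers": 0},
    {"dx": 0, "dy": 0, "dz": -0.4, "yaw": 0, "fingers": 0},
    {"dx": 0, "dy": 0, "dz": -0.4, "yaw": 0, "fingers": 0},
    {"dx": 0, "dy": 0, "dz": -0.3, "yaw": 0, "fingers": 0},
    {"dx": 0, "dy": 0, "dz": -0.2, "yaw": 0, "fingers": 0},
    {"dx": 0, "dy": 0, "dz": 0, "yaw": 0, "fingers": 0},
  ],
)

```text
clock: 12.3
position: [0.588, -0.3827, 0.2252]
tool_rot: [3.14, -0.005, -0.183]
force: [-0.4, 0.1, -1.0]
grip_width: 0.085
finger_force: 0.0
```

```bash
python3 - <<'E'
from m import *
im,ci,T=wrist('w2.png')
ct=camera_info('top')
# grasp target: moulding x=g from tape pt
u=np.array([.20364,-.97904]); n=np.array([-u[1],u[0]]); tape=np.array([.5422,.2193])
tape=u*(tape@u)+n*.5752
for g in (0,.02,.035,.04): print(g,(tape+u*(g+.015)).round(4))
E
python3 go.py .554 .164 .20 101.5
```

```text
0 [0.545  0.2046]
0.02 [0.549 0.185]
0.035 [0.5521 0.1703]
0.04 [0.5531 0.1654]
t 12.35 pos [ 0.5877 -0.3822  0.2231] rpy [179.94  -0.18 -10.49] F [-0.2 -0.1 -0.4] q7 -0.78 w 0.0851
yaw total -1.2444 then tool-frame total (shares) [5.418 0.759 0.248]
```

View pics/w2.png

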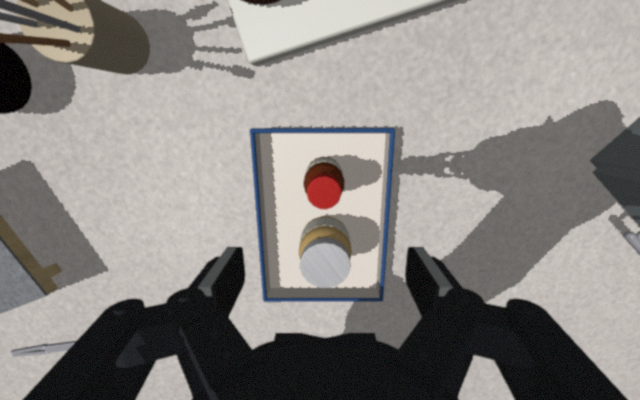

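The bottle stands upright in the tray, with its cap at (324,192) and the jar at (325,262). Next, the moulding.

>>> drive_tool(
  targets=[
    {"dx": 0, "dy": 0, "dz": 0, "yaw": -0.071, "fingers": 0},
    {"dx": 0, "dy": 0, "dz": 0, "yaw": -0.09, "fingers": 0},
    {"dx": 0, "dy": 0, "dz": 0, "yaw": -0.09, "fingers": 0},
    {"dx": 0, "dy": 0, "dz": 0, "yaw": -0.09, "fingers": 0},
    {"dx": 0, "dy": 0, "dz": 0, "yaw": -0.09, "fingers": 0},
    {"dx": 0, "dy": 0, "dz": 0, "yaw": -0.09, "fingers": 0},
    {"dx": 0, "dy": 0, "dz": 0, "yaw": -0.09, "fingers": 0},
    {"dx": 0, "dy": 0, "dz": 0, "yaw": -0.09, "fingers": 0},
    {"dx": 0, "dy": 0, "dz": 0, "yaw": -0.09, "fingers": 0},
    {"dx": 0, "dy": 0, "dz": 0, "yaw": -0.09, "fingers": 0},
    {"dx": 0, "dy": 0, "dz": 0, "yaw": -0.09, "fingers": 0},
    {"dx": 0, "dy": 0, "dz": 0, "yaw": -0.09, "fingers": 0},
    {"dx": 0, "dy": 0, "dz": 0, "yaw": -0.09, "fingers": 0},
    {"dx": 0, "dy": 0, "dz": 0, "yaw": -0.09, "fingers": 0},
    {"dx": 0, "dy": 0, "dz": 0, "yaw": 0, "fingers": 0},
  ],
)

```text
clock: 13.85
position: [0.5869, -0.3817, 0.2202]
tool_rot: [-3.141, -0.0, 1.769]
force: [0.5, -0.2, 0.5]
grip_width: 0.0852
finger_force: 0.0
```

```bash
python3 go.py .549 .185 .20 101.2
```

```text
t 13.85 pos [ 0.5869 -0.3817  0.2202] rpy [-1.7998e+02 -3.0000e-02  1.0134e+02] F [ 0.5 -0.2  0.5] q7 0.89 w 0.0852
yaw total 0.0016 then tool-frame total (shares) [5.633 0.729 0.205]
```

>>> drive_tool(
  targets=[
    {"dx": 0.2, "dy": 0.01, "dz": 0, "yaw": 0, "fingers": 0},
    {"dx": 0.33, "dy": 0.045, "dz": 0, "yaw": 0, "fingers": 0},
    {"dx": 0.33, "dy": 0.045, "dz": 0, "yaw": 0, "fingers": 0},
    {"dx": 0.33, "dy": 0.045, "dz": 0, "yaw": 0, "fingers": 0},
    {"dx": 0.33, "dy": 0.045, "dz": 0, "yaw": 0, "fingers": 0},
    {"dx": 0.33, "dy": 0.045, "dz": 0, "yaw": 0, "fingers": 0},
    {"dx": 0.33, "dy": 0.045, "dz": 0, "yaw": 0, "fingers": 0},
    {"dx": 0.33, "dy": 0.045, "dz": 0, "yaw": 0, "fingers": 0},
    {"dx": 0.33, "dy": 0.045, "dz": 0, "yaw": 0, "fingers": 0},
    {"dx": 0.33, "dy": 0.045, "dz": 0, "yaw": 0, "fingers": 0},
    {"dx": 0.33, "dy": 0.045, "dz": 0, "yaw": 0, "fingers": 0},
    {"dx": 0.33, "dy": 0.045, "dz": 0, "yaw": 0, "fingers": 0},
    {"dx": 0.33, "dy": 0.045, "dz": 0, "yaw": 0, "fingers": 0},
    {"dx": 0.33, "dy": 0.045, "dz": 0, "yaw": 0, "fingers": 0},
    {"dx": 0.33, "dy": 0.045, "dz": 0, "yaw": 0, "fingers": 0},
    {"dx": 0.33, "dy": 0.045, "dz": 0, "yaw": 0, "fingers": 0},
    {"dx": 0.33, "dy": 0.045, "dz": 0, "yaw": 0, "fingers": 0},
    {"dx": 0.15, "dy": 0.0, "dz": 0, "yaw": 0, "fingers": 0},
    {"dx": 0, "dy": 0, "dz": 0, "yaw": 0, "fingers": 0},
    {"dx": 0, "dy": 0, "dz": 0, "yaw": 0, "fingers": 0},
  ],
)

```text
clock: 15.85
position: [0.5495, 0.1838, 0.2202]
tool_rot: [-3.141, 0.001, 1.764]
force: [-0.0, -0.5, -0.3]
grip_width: 0.0851
finger_force: 0.0
```

>>> drive_tool(
  targets=[
    {"dx": 0, "dy": 0, "dz": 0, "yaw": 0, "fingers": 0},
    {"dx": 0, "dy": 0, "dz": 0, "yaw": 0, "fingers": 0},
    {"dx": 0, "dy": 0, "dz": 0, "yaw": 0, "fingers": 0},
  ],
)

```text
clock: 16.15
position: [0.5497, 0.184, 0.2204]
tool_rot: [3.142, 0.0, 1.765]
force: [0.0, 0.8, -0.1]
grip_width: 0.0856
finger_force: 0.0
```

```bash
python3 - <<'E'
from m import *
im,ci,T=wrist('w3.png'); h=cv2.cvtColor(im,cv2.COLOR_BGR2HSV)
c=big(cv2.inRange(h,(85,100,100),(110,255,255))); print('tape',cen(c),cv2.boundingRect(c),onz(ci,*cen(c),.083,T))
E
python3 go.py .549 .185 .12 101.2
```

```text
tape (568.1398730439917, 241.23427812223207) (539, 213, 59, 57) [0.82838653 0.17433735 0.083     ]
t 16.2 pos [0.5497 0.1842 0.2204] rpy [180.     0.   101.14] F [ 0.3 -0.1 -0.2] q7 -0.05 w 0.0847
yaw total -0.0006 then tool-frame total (shares) [ 0.009 -0.005  1.004]
```

View pics/w3.png

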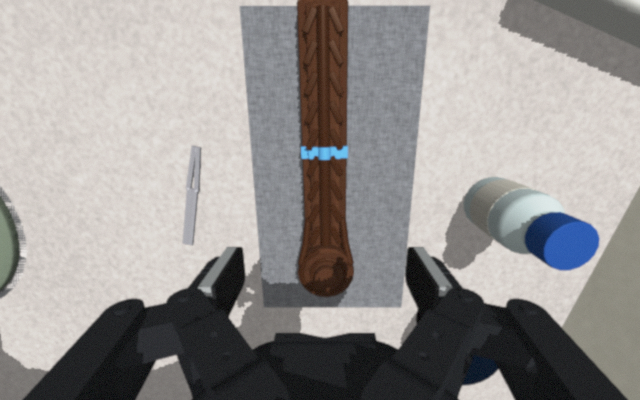

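The wrist view shows the tape at (324,153) and the riser's end edge from (264,306) to (401,306). My mask picked up the blue cap instead, so I'll measure again inside a window around the tape.

```bash
python3 - <<'E'
from m import *
im=cv2.imread('pics/w3.png'); h=cv2.cvtColor(im,cv2.COLOR_BGR2HSV); ci=camera_info('wrist'); o=readout.observe()
T=np.eye(4); T[:3,:3]=R.from_euler('xyz',o['tool_rot']).as_matrix(); T[:3,3]=o['position']; T=T@np.array(ci['hand_eye'])
c=big(cv2.inRange(h,(85,100,100),(110,255,255)),(280,130,370,175)); tp=onz(ci,*cen(c),.082,T)
print('tape',cen(c),cv2.boundingRect(c),tp)
g=cv2.GaussianBlur(im,(5,5),0).astype(float).sum(2)
E=[]
for u in list(range(272,295,2))+list(range(358,398,2)):
    d=g[295:318,u]; dd=np.diff(d); k=np.argmax(np.abs(dd)); E.append((u,295.5+k))
E=np.array(E); print(E[:,1]); 
W=np.array([onz(ci,*p,.06,T)[:2] for p in E]); l=cv2.fitLine(W.astype(np.float32),cv2.DIST_HUBER,0,.001,.001).ravel(); print('edge',l,np.degrees(np.arctan2(l[1],l[0])))
u=np.array([.1943,-.981]); print('edge s',l[2:]@u,'tape s',tp[:2]@u,'slide',l[2:]@u-tp[:2]@u)
# bar sides near tape, brown by row
b=cv2.inRange(cv2.GaussianBlur(h,(3,3),0),(0,90,15),(25,255,200))
L=[];Rr=[]
for v in list(range(20,142,4))+list(range(166,200,4)):
    x=np.nonzero(b[v,285:365])[0]+285; L.append(onz(ci,x.min(),v,.074,T)[:2]); Rr.append(onz(ci,x.max()+1,v,.074,T)[:2])
m=(np.array(L)+np.array(Rr))/2; l=cv2.fitLine(m.astype(np.float32),cv2.DIST_HUBER,0,.001,.001).ravel(); print('bar',l,np.degrees(np.arctan2(l[1],l[0])), 'w',np.linalg.norm(np.array(L)-np.array(Rr),axis=1).mean())
q=l[2:]+l[:2]*((.185-l[3])/l[1]); print('centre at y=.185',q)
E
```

```text
tape (323.8510638297872, 152.59397163120565) (301, 146, 47, 14) [0.54285871 0.21872415 0.082     ]
[307.5 307.5 306.5 306.5 306.5 306.5 306.5 306.5 306.5 306.5 306.5 306.5
 307.5 307.5 306.5 306.5 306.5 306.5 307.5 307.5 307.5 306.5 306.5 306.5
 306.5 306.5 306.5 306.5 306.5 306.5 306.5 307.5]
edge [0.98157847 0.19105956 0.6219063  0.02690483] 11.014625
edge s 0.09444274772442877 tape s -0.10909094350793244 slide 0.2035336912323612
bar [ 0.20289484 -0.97920054  0.53408766  0.26281413] -78.2937 w 0.04432731279620779
centre at y=.185 [0.55021113 0.185     ]
```

Both views agree on a slide of 0.2035 m. Descend and grip.

>>> drive_tool(
  targets=[
    {"dx": 0, "dy": 0, "dz": 0.1, "yaw": 0, "fingers": 0},
    {"dx": 0, "dy": 0, "dz": 0.25, "yaw": 0, "fingers": 0},
    {"dx": 0, "dy": 0, "dz": 0.3, "yaw": 0, "fingers": 0},
    {"dx": 0, "dy": 0, "dz": 0.3, "yaw": 0, "fingers": 0},
    {"dx": 0, "dy": 0, "dz": 0.3, "yaw": 0, "fingers": 0},
    {"dx": 0, "dy": 0, "dz": 0.2, "yaw": 0, "fingers": 0},
    {"dx": 0, "dy": 0, "dz": 0.1, "yaw": 0, "fingers": 0},
    {"dx": 0, "dy": 0, "dz": 0.05, "yaw": 0, "fingers": 0},
    {"dx": 0, "dy": 0, "dz": 0, "yaw": 0, "fingers": 0},
    {"dx": 0, "dy": 0, "dz": 0, "yaw": 0, "fingers": 0},
    {"dx": 0, "dy": 0, "dz": 0, "yaw": 0, "fingers": 0},
  ],
)

```text
clock: 17.3
position: [0.55, 0.185, 0.0612]
tool_rot: [3.14, -0.0, 1.766]
force: [0.5, 0.1, -0.1]
grip_width: 0.0855
finger_force: 0.0
```

>>> drive_tool(
  targets=[
    {"dx": 0, "dy": 0, "dz": 0, "yaw": 0, "fingers": 0.3},
    {"dx": 0, "dy": 0, "dz": 0, "yaw": 0, "fingers": 0.35},
    {"dx": 0, "dy": 0, "dz": 0, "yaw": 0, "fingers": 0.4},
    {"dx": 0, "dy": 0, "dz": 0, "yaw": 0, "fingers": 1},
    {"dx": 0, "dy": 0, "dz": 0, "yaw": 0, "fingers": 1},
    {"dx": 0, "dy": 0, "dz": 0, "yaw": 0, "fingers": 1},
    {"dx": 0, "dy": 0, "dz": 0, "yaw": 0, "fingers": 1},
    {"dx": 0, "dy": 0, "dz": 0, "yaw": 0, "fingers": 1},
  ],
  squeeze=60,
)

```text
clock: 18.1
position: [0.5495, 0.1848, 0.0607]
tool_rot: [3.142, -0.0, 1.767]
force: [-1.5, -0.6, 7.9]
grip_width: 0.0445
finger_force: 61.6
```

```bash
python3 go.py .549 .185 .06 101.15
```

```text
t 18.1 pos [0.5495 0.1848 0.0607] rpy [ 1.8000e+02 -1.0000e-02  1.0123e+02] F [-1.5 -0.6  7.9] q7 0.03 w 0.0445
yaw total 0.0008 then tool-frame total (shares) [ 0.003 -0.005  0.007]
```

>>> drive_tool(
  targets=[
    {"dx": -0.02, "dy": 0, "dz": 0, "yaw": 0, "fingers": 1},
    {"dx": -0.05, "dy": 0, "dz": 0, "yaw": 0, "fingers": 1},
    {"dx": -0.08, "dy": 0, "dz": 0, "yaw": 0, "fingers": 1},
    {"dx": -0.1, "dy": 0, "dz": 0, "yaw": 0, "fingers": 1},
    {"dx": -0.1, "dy": 0, "dz": 0, "yaw": 0, "fingers": 1},
    {"dx": -0.1, "dy": 0, "dz": 0, "yaw": 0, "fingers": 1},
    {"dx": -0.1, "dy": 0, "dz": 0, "yaw": 0, "fingers": 1},
    {"dx": -0.05, "dy": 0, "dz": 0, "yaw": 0, "fingers": 1},
    {"dx": 0, "dy": 0, "dz": 0, "yaw": 0, "fingers": 1},
  ],
)

```text
clock: 19.0
position: [0.5616, 0.1254, 0.0606]
tool_rot: [3.141, 0.0, 1.766]
force: [0.2, -2.7, 6.3]
grip_width: 0.0443
finger_force: 61.4
```

```bash
python3 go.py .5894 -.0146 .06 101.15
```

```text
t 19.0 pos [0.5616 0.1254 0.0606] rpy [1.7996e+02 1.0000e-02 1.0117e+02] F [ 0.2 -2.7  6.3] q7 0.13 w 0.0443
yaw total 0.0002 then tool-frame total (shares) [-1.427  0.002  0.007]
```

>>> drive_tool(
  targets=[
    {"dx": -0.03, "dy": 0, "dz": 0, "yaw": 0, "fingers": 1},
    {"dx": -0.07, "dy": 0, "dz": 0, "yaw": 0, "fingers": 1},
    {"dx": -0.1, "dy": 0, "dz": 0, "yaw": 0, "fingers": 1},
    {"dx": -0.1, "dy": 0, "dz": 0, "yaw": 0, "fingers": 1},
    {"dx": -0.1, "dy": 0, "dz": 0, "yaw": 0, "fingers": 1},
    {"dx": -0.1, "dy": 0, "dz": 0, "yaw": 0, "fingers": 1},
    {"dx": -0.1, "dy": 0, "dz": 0, "yaw": 0, "fingers": 1},
    {"dx": -0.1, "dy": 0, "dz": 0, "yaw": 0, "fingers": 1},
    {"dx": -0.1, "dy": 0, "dz": 0, "yaw": 0, "fingers": 1},
    {"dx": -0.1, "dy": 0, "dz": 0, "yaw": 0, "fingers": 1},
    {"dx": -0.1, "dy": 0, "dz": 0, "yaw": 0, "fingers": 1},
    {"dx": -0.1, "dy": 0, "dz": 0, "yaw": 0, "fingers": 1},
    {"dx": -0.1, "dy": 0, "dz": 0, "yaw": 0, "fingers": 1},
    {"dx": -0.1, "dy": 0, "dz": 0, "yaw": 0, "fingers": 1},
    {"dx": -0.08, "dy": 0, "dz": 0, "yaw": 0, "fingers": 1},
    {"dx": -0.04, "dy": 0, "dz": 0, "yaw": 0, "fingers": 1},
    {"dx": 0, "dy": 0, "dz": 0, "yaw": 0, "fingers": 1},
    {"dx": 0, "dy": 0, "dz": 0, "yaw": 0, "fingers": 1},
    {"dx": 0, "dy": 0, "dz": 0, "yaw": 0, "fingers": 1},
  ],
  squeeze=80,
)

```text
clock: 20.9
position: [0.5889, -0.014, 0.0604]
tool_rot: [3.141, 0.001, 1.766]
force: [0.7, -3.8, 5.4]
grip_width: 0.0441
finger_force: 80.9
```

```bash
python3 go.py .5894 -.0146 .06 101.15; python3 - <<'E'
from m import *
im,ci,T=wrist('w4.png'); h=cv2.cvtColor(im,cv2.COLOR_BGR2HSV)
c=big(cv2.inRange(h,(85,100,100),(110,255,255)),(280,120,370,320)); tp=onz(ci,*cen(c),.082,T)
u=np.array([.1943,-.981]); print('tape',cen(c),cv2.boundingRect(c),tp,'s',tp[:2]@u,'edge .0944')
print('readout',readout.observe()['force'],readout.observe()['moment'])
s=snap('scene','s2.png'); a=cv2.resize(s[170:300,250:490],None,fx=2.6,fy=2.6,interpolation=cv2.INTER_CUBIC)
b=im[100:340,160:480]; b=cv2.resize(b,None,fx=1.0,fy=1.0)
z=np.zeros((a.shape[0]+b.shape[0],624,3),np.uint8); z[:a.shape[0],:a.shape[1]]=a; z[a.shape[0]:,:320]=b; cv2.imwrite('pics/f1.png',z)
E
```

```text
t 20.9 pos [ 0.5889 -0.014   0.0604] rpy [1.7999e+02 6.0000e-02 1.0119e+02] F [ 0.7 -3.8  5.4] q7 0.35 w 0.0441
yaw total 0.0004 then tool-frame total (shares) [-0.007  0.003  0.004]
tape (324.63617886178855, 205.53693884764934) (280, 189, 90, 34) [0.58311322 0.01933504 0.082     ] s 0.09433122390281592 edge .0944
readout [ 0.27351265 -3.26945611  4.51125422] [-0.44551213  0.08306096  0.02143252]
```

View pics/f1.png

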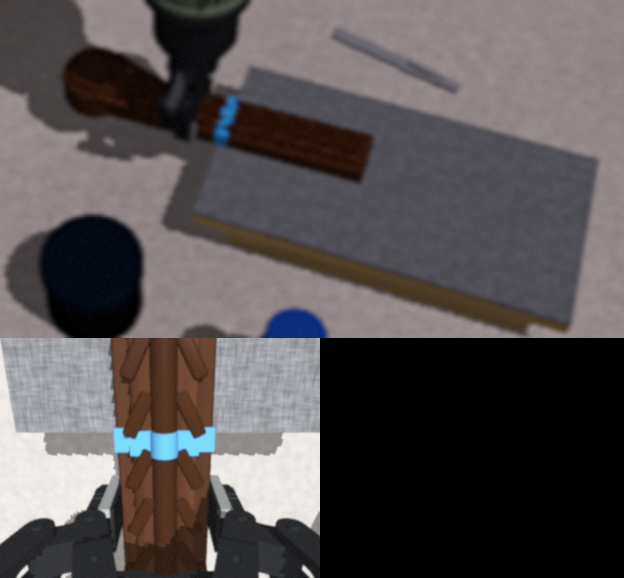

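The edge lies under the tape: tape s = 0.0943 m against the edge at 0.0944 m. The moulding is square to the riser and held with light down-pressure, and the neighbouring objects haven't moved.

```bash
python3 -c "
from workcell import workorder
print(workorder.job_done())"
```

```text
the job is handed in; nothing more can be done
None
```

I stood the amber bottle upright in the tray, then slid the moulding square out until the riser's end edge measured about 0.1 mm from the tape's middle (cameras good to about 2 mm), and handed the job in at about 21 s with the gripper still holding it on the riser.

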